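Zero the peak pointer of a load tester and load the next bar

ROBOT

A 6-joint arm with a two-finger parallel gripper is mounted at the origin on the work surface. World frame = base frame: x ahead of the robot, y to its left, z up, the work surface at z = 0. Lengths are in mm, angles in rad, forces in N, time in s.
With the tool pointing down it reaches from about 300 to 775 mm from the base axis. Payload 14.6 kg.
Tool frame: the origin (TCP) lies on the centre line of the jaws, within the pads' length; the fingertips stand 11 mm ahead of it and the grasp point (between the pads) lies 8 mm behind it; z points along the fingers, y is the line along which they close (so a half turn about z gives the same grasp; the last joint's range is limited). The gripper opens to 94 mm and grips with 3 to 60 N. Pads are 16 mm wide; open, the fingers measure 119 mm over their backs; the gripper's body (75 mm by 177 mm) begins 78 mm behind the grasp point.
Start: joints at [-1.369, 0.3, 1.521, -0, 1.321, -0.067], TCP at [146.059, -530.241, 216.446] pointing down, gripper open.
Joint ranges: [-3.03, 3.03], [-0.79, 2.21], [0.23, 2.52], [-1.04, 4.18], [0, 3.07], [-2.55, 2.55]. Speed limits (rad/s): [2.22, 2.22, 2.57, 3.14, 3.14, 3.14].

INTERFACE

Orientations are given as a rotation vector (axis times angle).
In Python, from station import sense, camera, camera_info, sign_off gives the robot as it stands. The module is installed in compiled form; this text tells all that it offers.
- The arm moves only by the tool send_rows, never from a script. Its argument "motion" is a list of rows, each a list of 7 numbers: the shift along the world's x, y, z normalised to -1 to 1, where 1 is 0.5 m, then the turn, a rotation vector about the world's x, y, z normalised to -1 to 1, where 1 is 2 rad, then the closure, from -1 (fully open) to 1 (shut). A call has 1 to 12 rows; each row shifts and turns the commanded pose from where the row before left it; what a row does not reach is not made up. A row lasts 1/8 s, in which the tool goes at most 62.5 mm and 10.7 degrees, less where a joint would pass 70% of its speed; a pose out of reach is approached as far as the arm can. A call with a number of a shift or a turn outside -1 to 1 is refused whole. A call with a gripper value outside its range is refused whole. The fingers move at their own pace and stop on an object; "squeeze" is the grip in N (left out, the last holds). Time passes only in rows, so rows that do not move let the fingers close. It gives the time, the measured TCP pose, the force, the opening and the grip force at its end, in the units of the state.
- sense(): the state, without advancing time (a new reading comes with each control period).
- camera(name): name is "scene" or "top"; returns the picture (384x512x3 uint8, red, green, blue); there is no depth.
- camera_info(name): a dict with "intrinsics" (3x3 intrinsics, pixels), "k1" (the pictures are not rectified: a ray, as slopes to the right and down, at radius r is drawn at 1 + k1 r^2 times it, then the intrinsics apply), "extrinsics" (4x4, takes a point from camera to world coordinates). Camera axes: x right, y down, z forward; pixel columns grow to the right and rows downward; lengths in mm; the calibration is good to about 2 mm. A picture is of the moment at which its call begins. camera_info takes no time and is no camera call.
- sign_off(): hands the job in; it is judged then, once.
The state is a dict: "clock": time; "joints": joint angles; "qvel": joint speeds; "tau": joint torques, N m; "tcp_pos": TCP position; "tool_rot": TCP orientation; "force": force on the tool from outside, world axes, zero at the start; "wrist_torque": the same for the moment, N m; "width": opening from 0.0 (shut) to 1.0 (fully open); "gripper_force": force on a finger pad.
Only numpy, scipy, OpenCV 4.12 (cv2) and the standard library are available. Lean on these libraries where they do the work, as an engineer would, in place of code of your own. Each camera call takes 0.05 s, during which the arm holds its last target. There are 200 camera calls.

TASK

Get the bend-load tester ready for its next test: first push in the black reset knob on the sloping panel against its spring and, keeping it pushed in, turn it counter-clockwise until the red peak pointer rests fully home against its zero stop, then let the knob spring back out. After that take the copper bar out of the bin and lay it centred across both supports of the bend cradle, down in their notches and on its narrow edge just as it lay in the bin; do not drop it. Leave the other two bars in the bin and everything else on the bench where it is.

Things in the scene. Friction and masses are not known exactly. Their poses are not given: they have to be found in the camera images.
- peak_pointer (a joint): Angle in rad of the red peak pointer and of the knob, which turns with it: 0 = against its zero stop at the green mark at the dial's lower left; grows clockwise as seen facing the panel, up to 4.3. A strong spring brake holds the pointer wherever it is until the knob is pushed in.
- reset_knob (a joint): How far the reset knob is pushed in, m: about 0 when sprung out (brake on), 0.006 bottomed (brake off beyond 0.001). It takes 12 N to start moving, 17 N at the bottom, and springs back. Black: a round flange 68 mm across, 10 mm thick, 8 mm off the panel when out, with a grip bar on it 64 mm long, 16 mm wide, 36 mm tall. Grip the bar across its 16 mm width.
- knob_grip (a point): Point on the knob's turning axis, 21 mm above its flange, 15 mm below the top of the grip bar. z axis: out of the panel along the turning axis, 30 degrees from vertical, leaning towards the robot, as the panel slopes 30 degrees. x axis: along the grip bar, towards its white-marked end, which is also where the pointer points.
- tester: Fixed cream wedge-shaped load tester, 230 mm deep, 180 mm wide, 50 mm high in front, 160 mm at the back; origin on the table under it, 5 mm behind (+x of) the dial centre, which is 105 mm up. x axis points to its back; the sloping panel with a white dial 156 mm across faces its -x side.
- cradle: Fixed bend cradle: grey base plate 110 x 150 x 12 mm with two aluminium supports; origin under its centre, its y axis running from one support to the other.
- cradle_seat (a point): Centre of the seat, midway between the two supports, at the height of the support tops on which the bar lies (50 mm above the table). Same axes as the cradle. Supports at y = -40 and +40 mm, 12 mm thick, each with a notch 28 mm wide (along x) between lips 8 mm high. The bar must lie along y.
- bin: Fixed grey open bin, 240 x 180 x 45 mm (x, y, z), walls and floor 5 mm; origin under its centre. Holds three bars of the same size side by side.
- copper_bar: The bar to load: solid copper, 120 x 16 x 24 mm (length x, width y, height z), about 0.4 kg, origin at the centre of its underside, x axis along its length. Starts in the bin.
- alu_bar: Bare aluminium bar of the same size, origin at the centre of its underside; stays in the bin.
- black_bar: Black plastic bar of the same size, origin at the centre of its underside; stays in the bin.
- multimeter: Bystander: yellow multimeter 160 x 80 x 35 mm lying flat, origin at the centre of its underside.
- screwdriver: Bystander: screwdriver 150 mm long lying near the robot.
- brush: Bystander: brush 150 mm long lying near the robot.
- solder_spool: Bystander: spool 60 mm across, 48 mm high, standing.
- adapter: Bystander: black power adapter 110 x 50 x 35 mm.
- wipe_roll: Bystander: upright blue paper roll 110 mm across, 200 mm high.
Things that resemble listed ones, but are neither listed nor needed, are in the scene too. Of the things that look like the copper_bar, the middle-sized one is meant.

How it is judged (in metres and radians):
On the way, in this order (a step that is already met when the one before it is completed fails the run):
1. the peak pointer is home at its zero stop and the knob has sprung back out (value of joint peak_pointer below 0.05 rad and value of joint reset_knob below 0.001 m), for 0.2 s.
2. the copper bar is lifted clear of the bin (z of copper_bar in the frame of bin above 0.06 m), for 0.1 s.
3. the copper bar lies across both supports of the cradle (x of copper_bar in the frame of cradle_seat between -0.009 and 0.009 m and y of copper_bar in the frame of cradle_seat between -0.018 and 0.018 m and z of copper_bar in the frame of cradle_seat between -0.004 and 0.004 m and angle between the x axis of copper_bar and the y axis of cradle_seat, either way round below 0.15 rad and angle between copper_bar's own z axis and vertical below 0.1 rad), for 0.2 s.
At the end, for the whole second after the job is handed in: Pointer within 0.05 rad of its zero stop, knob sprung out (under 1 mm in); copper bar at rest in both notches, underside within 4 mm of the support tops, within 18 mm along, 9 mm across and 0.15 rad of the cradle, same way up; aluminium and black bars in the bin (all of step 1 and all of step 3 and linear speed of copper_bar below 0.02 m/s and z of each of alu_bar, black_bar in the frame of bin below 0.02 m and horizontal distance between each of alu_bar, black_bar and bin below 0.12 m); the robot touches nothing.
It fails at once if the pointer is forced round against its brake, the knob not pushed in (value of joint reset_knob below 0.0005 m and (velocity of joint peak_pointer above 0.6 rad/s or velocity of joint peak_pointer below -0.6 rad/s)).
It fails at once if the copper bar is dropped (falls freely faster than 0.7 m/s) (linear speed of copper_bar above 0.7 m/s and contact force between the fingers and copper_bar below 0.1 N).
It fails at once if the copper bar is off the bin and loaded while the pointer is not at zero (z of copper_bar in the frame of bin above 0.06 m and value of joint peak_pointer above 0.08 rad).
It fails at once if the aluminium or black bar is taken out of the bin (z of any of alu_bar, black_bar in the frame of bin above 0.05 m).
It fails at once if a bystander is moved more than 40 mm (distance of any of multimeter, screwdriver, brush, solder_spool, adapter, wipe_roll from where it was at the start of the episode above 0.04 m).
It also fails if it takes over 72 s, if anything falls off the work surface, if the arm or the gripper's body presses on something with over 40 N, if the wrist force passes 120 N, or if a joint passes its speed limit or range.

## Working session

There is one attempt and no reset: what is moved stays moved. The work goes in short steps, Python scripts to look and compute and a tool call to move; the robot and the scene stay as the last step left them, time stands still between calls to the robot, and variables do not carry over. Pictures are saved under pics/ and viewed, at most 13 in all, crops included, and the job is handed in when it is done.

Besides the shell and the picture viewer there is one more tool, called after ">>>" as a command line: name --pt "numbers of a row" for each row, then --argument value for the rest. send_rows: Moves the arm, as the interface text tells. Its arguments: {"type":"object","properties":{"motion":{"type":"array"},"squeeze":{"type":"number"}},"required":["motion"]}

```bash
mkdir -p pics; cat > h.py <<'E'
import numpy as np, cv2
from station import *
def px2w(name,u,v,z):
    i=camera_info(name);K=np.array(i['intrinsics']);T=np.array(i['extrinsics']);k=i['k1']
    d=np.array([(u-K[0,2])/K[0,0],(v-K[1,2])/K[1,1]]);s=d.copy()
    for _ in range(30): s=d/(1+k*(s@s))
    r=T[:3,:3]@np.array([*s,1]);o=T[:3,3]
    return o+r*(z-o[2])/r[2]
def w2px(name,p):
    i=camera_info(name);K=np.array(i['intrinsics']);T=np.array(i['extrinsics']);k=i['k1']
    c=T[:3,:3].T@(np.array(p,float)-T[:3,3]);s=c[:2]/c[2];s=s*(1+k*(s@s))
    return np.array([K[0,0]*s[0]+K[0,2],K[1,1]*s[1]+K[1,2]])
def save(name,fn,crop=None,f=1):
    im=camera(name)[:,:,::-1]
    if crop: x0,y0,x1,y1=crop; im=im[y0:y1,x0:x1]
    cv2.imwrite('pics/'+fn,cv2.resize(np.ascontiguousarray(im),None,fx=f,fy=f,interpolation=cv2.INTER_CUBIC))
E
python3 - <<'E'
from h import *
save('top','top0.png',f=1.5625);save('scene','scene0.png',f=1.5625)
for n in('top','scene'):print(camera_info(n))
print(sense())
E
```

```text
{'intrinsics': array([[492.36797707,   0.        , 250.55275112],
       [  0.        , 492.36797707, 193.08801891],
       [  0.        ,   0.        ,   1.        ]]), 'k1': -0.14070444214921404, 'extrinsics': array([[ 1.42359326e-02, -9.96797592e-01,  7.86886198e-02,
         3.87934945e+02],
       [-9.99890998e-01, -1.38835035e-02,  5.02408167e-03,
        -1.32931133e+01],
       [-3.91551878e-03, -7.87515651e-02, -9.96886583e-01,
         2.00414257e+03],
       [ 0.00000000e+00,  0.00000000e+00,  0.00000000e+00,
         1.00000000e+00]])}
{'intrinsics': array([[468.59322475,   0.        , 254.17485416],
       [  0.        , 468.59322475, 188.1694382 ],
       [  0.        ,   0.        ,   1.        ]]), 'k1': -0.026961361827864808, 'extrinsics': array([[-1.43867853e-01,  8.25191454e-01, -5.46224409e-01,
         1.28080440e+03],
       [ 9.89501986e-01,  1.12310116e-01, -9.09519566e-02,
         9.33612211e+01],
       [-1.37062507e-02, -5.53575201e-01, -8.32686397e-01,
         1.26509456e+03],
       [ 0.00000000e+00,  0.00000000e+00,  0.00000000e+00,
         1.00000000e+00]])}
{'clock': 0.1, 'joints': array([-1.36860392e+00,  3.00383031e-01,  1.52154642e+00,  2.34837311e-05,
        1.32069098e+00, -6.66272061e-02]), 'qvel': array([ 0.00050805,  0.00024534, -0.00102386, -0.00027372, -0.00037932,
       -0.00112253]), 'tau': array([ 1.75032539e-03, -5.32638001e+01, -3.53281438e+01,  7.09602982e-02,
        2.34677747e-02, -6.29976080e-05]), 'tcp_pos': array([ 146.01804539, -530.02115441,  215.94929212]), 'tool_rot': array([-3.11224088e+00, -4.20843905e-01,  7.36683557e-05]), 'force': array([-0.15302514,  0.11769209,  0.10052001]), 'wrist_torque': array([ 0.0503582 ,  0.00603591, -0.02176064]), 'gripper_force': 0.0, 'width': 0.9998578044318467}
```

View pics/top0.png

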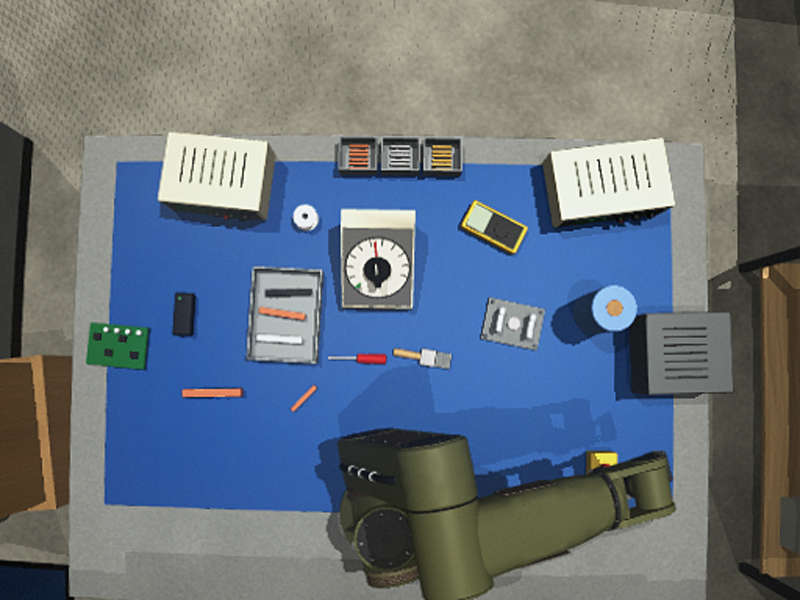

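View pics/scene0.png

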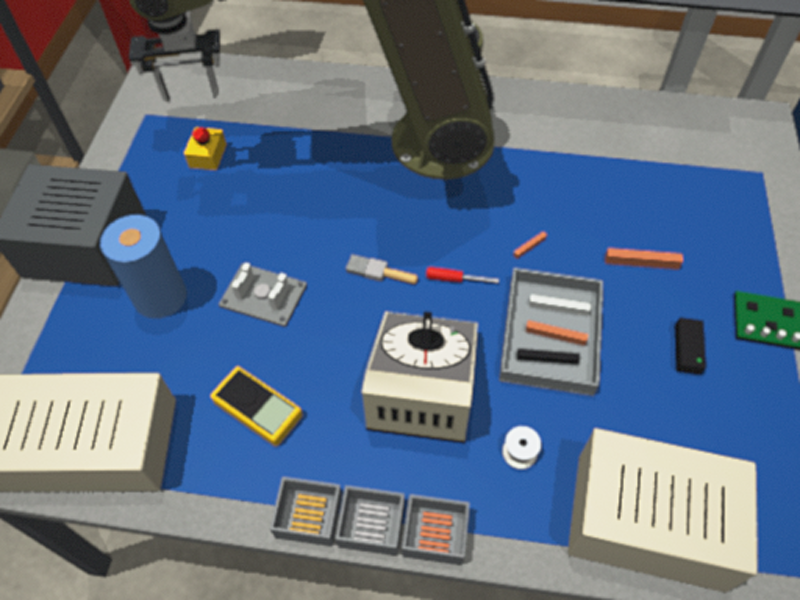

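Top view: the tester dial is at about (377,268), the bin with its three bars at (285,315), copper in the middle, and the cradle at (513,323). I'll take enlarged crops.

```bash
python3 - <<'E'
from h import *
save('top','t1.png',(155,128,270,238),5.2)
save('top','t2.png',(300,180,360,230),10)
save('scene','s1.png',(225,190,325,290),6)
E
```

```text
(no output)
```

View pics/t1.png

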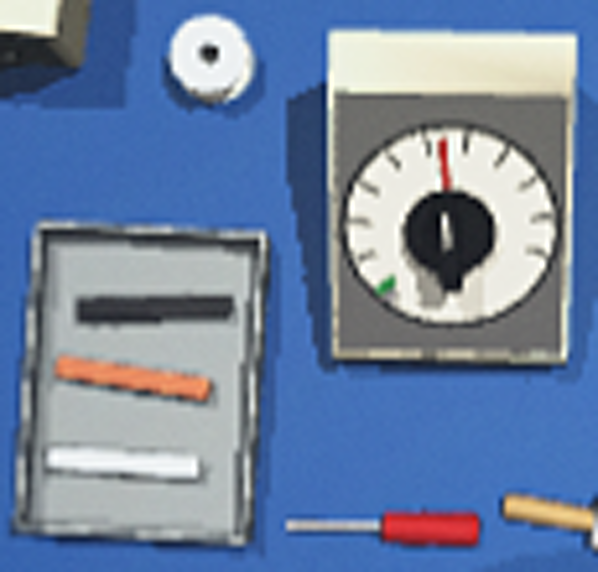

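View pics/t2.png

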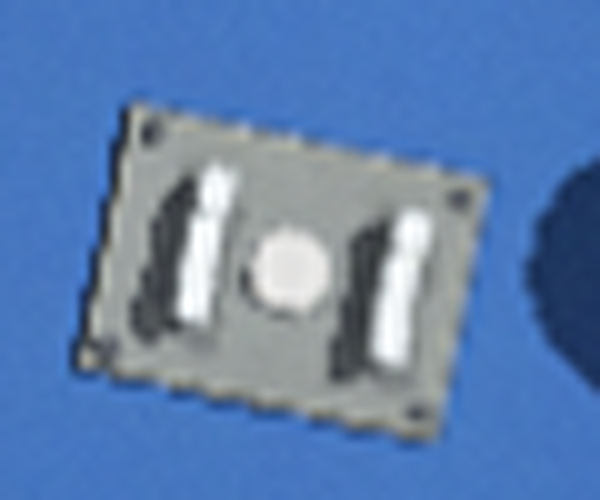

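View pics/s1.png

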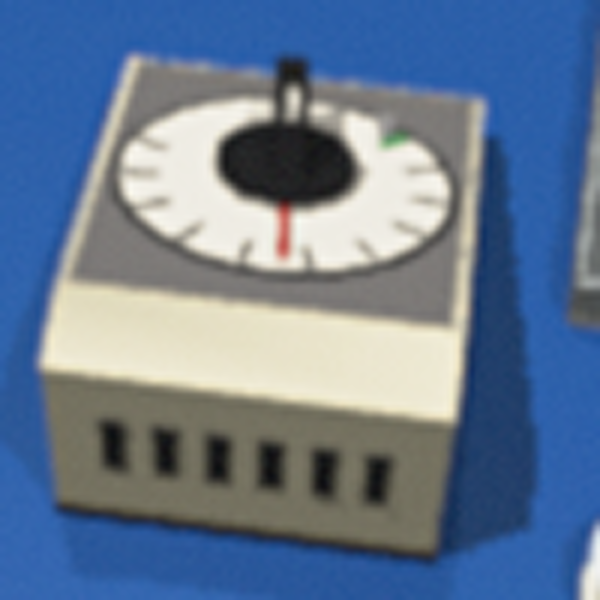

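Crop readings:
- **Dial:** centre about (449,226) in t1 and (286,184) in s1. The pointer goes to (442,142) and the green mark is at (388,286).
- **Copper bar:** roughly (57,368) to (210,391).
- **Cradle:** plate corners (133,103), (488,180), (435,438) and (82,365) in t2.

```bash
cat >> h.py <<'E'
def P(n,U,V,f,x0,y0,z): return px2w(n,(U+.5)/f-.5+x0,(V+.5)/f-.5+y0,z)
E
python3 - <<'E'
from h import *
np.set_printoptions(precision=1,suppress=True)
t=lambda U,V,z:P('top',U,V,5.2,155,128,z)
s=lambda U,V,z:P('scene',U,V,6,225,190,z)
c=lambda U,V,z:P('top',U,V,10,300,180,z)
print('dial',t(449,226,105),s(286,184,105))
print('tester corners z50',t(335,360,50),t(567,360,50),'z160',t(330,33,160),t(578,36,160),t(332,94,160),t(570,94,160))
print('ridge scene',s(68,283,160),s(457,325,160),s(40,370,160),s(455,425,160), 'front', s(135,57,50),s(487,100,50))
# panel-plane
def pan(U,V,o):
    i=camera_info('top');a=t(U,V,0);C=np.array(i['extrinsics'])[:3,3];d=a-C
    n=np.array([-.5,0,.8660]);return C+d*((o-C)@n)/(d@n)
o=t(449,226,105)
for p in [(442,142),(388,286)]:
    q=pan(*p,o)-o; x=q@[.866,0,.5]; y=q[1]; print('ang ccw from up',np.degrees(np.arctan2(y,x)),np.hypot(x,y))
q=[c(133,103,12),c(488,180,12),c(435,438,12),c(82,365,12)];m=np.mean(q,0)
print('plate',m,[np.linalg.norm(q[i]-q[(i+1)%4]) for i in range(4)])
for a,b in((0,1),(3,2),(3,0),(2,1)):
    d=q[b]-q[a];print(np.degrees(np.arctan2(d[1],d[0])))
a,b=c(207,247,54),c(400,290,54);print('supports',a,b,(a+b)/2,np.linalg.norm(a-b),np.degrees(np.arctan2(*(a-b)[1::-1])))
# copper
for n,z in(('top',29),('scene',29)):
    im=camera(n);h=cv2.cvtColor(im,cv2.COLOR_RGB2HSV)
    m=((h[...,0]<14)&(h[...,1]>110)&(h[...,2]>110)).astype(np.uint8)
    N,l,st,ce=cv2.connectedComponentsWithStats(m)
    for k in range(1,N):
        if st[k,4]>40:
            ys,xs=np.where(l==k);(r)=cv2.minAreaRect(np.c_[xs,ys].astype(np.float32));bp=cv2.boxPoints(r)
            w=[px2w(n,*p,z) for p in bp];e=[w[1]-w[0],w[2]-w[1]];L=max(e,key=np.linalg.norm)
            print(n,ce[k],st[k,4],px2w(n,*r[0],z),[np.linalg.norm(v) for v in e],np.degrees(np.arctan2(L[1],L[0])))
bn=[t(40,222,45),t(268,234,45),t(243,545,45),t(14,532,45)];print('bin',np.mean(bn,0),[np.linalg.norm(bn[i]-bn[(i+1)%4]) for i in range(4)],*bn)
E
```

```text
dial [623.2  34.8 105. ] [621.2  33.3 105. ]
tester corners z50 [525.5 121.9  50. ] [528.  -55.7  50. ] z160 [757.5 122.8 160. ] [757.6 -58.6 160. ] [712.3 120.4 160. ] [714.5 -53.2 160. ]
ridge scene [715.5 -53.1 160. ] [712.6 118.9 160. ] [759.  -58.1 160. ] [760.3 122.3 160. ] front [526.4 -55.1  50. ] [527.8 125.1  50. ]
ang ccw from up 4.526042411031645 67.26320665288169
ang ccw from up 137.30351895816148 67.82953083153558
plate [ 494.2 -318.8   12. ] [np.float64(148.52821593750238), np.float64(107.48060957351336), np.float64(146.79171590092704), np.float64(108.70586751019559)]
-101.4285203731192
-100.95330922424579
-10.713290083139634
-11.633540992975245
supports [ 501.2 -281.1   54. ] [ 485.1 -358.5   54. ] [ 493.2 -319.8   54. ] 78.99242699731569 78.21348888462359
top [180.3 200.4] 111 [510.9 280.6  29. ] [np.float64(15.286584023380527), np.float64(117.01649758820967)] -98.58288602182205
top [193.9 254.6] 59 [294.1 219.5  29. ] [np.float64(82.14747667345607), np.float64(8.503762500853888)] -44.105518440967224
top [135.4 251. ] 187 [303.3 456.9  29. ] [np.float64(151.700167228
[... 598 characters left out ...]
9  29. ] [np.float64(19.416874046781114), np.float64(117.44827162921356)] 81.9486277648035
scene [279.2 331.6] 106 [910.2  89.1  29. ] [np.float64(17.123791600907644), np.float64(48.081480055035094)] 90.78909172517656
scene [278.1 340.6] 105 [933.9  89.3  29. ] [np.float64(16.780869495879116), np.float64(47.588671647024995)] 90.8756893502364
scene [277.2 348.8] 77 [955.9  89.4  29. ] [np.float64(13.299293218803884), np.float64(44.5369331543324)] 90.96155169799059
bin [506.3 271.6  45. ] [np.float64(177.66356600970494), np.float64(239.95335665943148), np.float64(177.00917395662842), np.float64(240.24663889724297)] [629.8 353.4  45. ] [622.6 175.9  45. ] [383.  190.1  45. ] [389.9 367.   45. ]
```

```bash
cat >> h.py <<'E'
from scipy.spatial.transform import Rotation as Rt
def plan(tp,tR,n):
    s=sense();d=(np.array(tp)-s['tcp_pos'])/500/n
    w=(tR*Rt.from_rotvec(s['tool_rot']).inv()).as_rotvec();print('rot',w,np.linalg.norm(w)/n,'joints',s['joints'].round(2))
    print(n,'rows of',np.r_[d,w/2/n].round(4))
YAW=.012
def knobR(a): # a: ccw angle from up
    n=Rt.from_rotvec([0,0,YAW]).apply([-.5,0,.8660254]);u=Rt.from_rotvec([0,0,YAW]).apply([.8660254,0,.5])
    x=Rt.from_rotvec(n*a).apply(u)
    return Rt.from_matrix(np.c_[x,np.cross(-n,x),-n])
def downR(yaw): # tool x axis yaw
    return Rt.from_matrix(np.c_[[np.cos(yaw),np.sin(yaw),0],[np.sin(yaw),-np.cos(yaw),0],[0,0,-1]])
E
python3 - <<'E'
from h import *
np.set_printoptions(precision=4,suppress=True)
plan([555,33.7,221],knobR(np.radians(4)),12)
print(w2px('top',[602.5,33.7,138.8]),w2px('top',[595-28,33.7,135.8]))
E
```

```text
rot [ 0.055  -0.5215 -0.1828] 0.04627547218025402 joints [-1.37  0.3   1.52 -0.    1.32 -0.07]
12 rows of [ 0.0682  0.094   0.0008  0.0023 -0.0217 -0.0076]
[240.9447 175.348 ] [240.8149 184.6916]
```

>>> send_rows --pt "0.0682 0.094 0.0008 0.0023 -0.0217 -0.0076 -1" --pt "0.0682 0.094 0.0008 0.0023 -0.0217 -0.0076 -1" --pt "0.0682 0.094 0.0008 0.0023 -0.0217 -0.0076 -1" --pt "0.0682 0.094 0.0008 0.0023 -0.0217 -0.0076 -1" --pt "0.0682 0.094 0.0008 0.0023 -0.0217 -0.0076 -1" --pt "0.0682 0.094 0.0008 0.0023 -0.0217 -0.0076 -1" --pt "0.0682 0.094 0.0008 0.0023 -0.0217 -0.0076 -1" --pt "0.0682 0.094 0.0008 0.0023 -0.0217 -0.0076 -1" --pt "0.0682 0.094 0.0008 0.0023 -0.0217 -0.0076 -1" --pt "0.0682 0.094 0.0008 0.0023 -0.0217 -0.0076 -1" --pt "0.0682 0.094 0.0008 0.0023 -0.0217 -0.0076 -1" --pt "0.0682 0.094 0.0008 0.0023 -0.0217 -0.0076 -1"

```text
clock: 1.85
tcp_pos: [556.2, 35.7, 221.6]
tool_rot: [3.017, 0.124, 0.812]
force: [0.7, -1.2, -0.5]
width: 1.003
gripper_force: 0.0
```

>>> send_rows --pt "0 0 0 0 0 0 -1" --pt "0 0 0 0 0 0 -1"

```text
clock: 2.1
tcp_pos: [554.9, 33.5, 221.0]
tool_rot: [3.018, 0.125, 0.807]
force: [0.2, -0.1, -0.3]
width: 0.999
gripper_force: 0.0
```

```bash
python3 - <<'E'
from h import *
np.set_printoptions(precision=4,suppress=True)
plan([605,33.7,134.5],knobR(np.radians(4)),5)
s=sense();print(s['tcp_pos'],s['force'],s['clock'])
E
```

```text
rot [ 0.0003 -0.0015 -0.0008] 0.00035428985912976514 joints [-0.01  0.05  1.89  0.02  0.68  1.47]
5 rows of [ 0.02    0.0001 -0.0346  0.     -0.0002 -0.0001]
[554.8753  33.4915 221.0236] [ 0.2325 -0.0707 -0.2805] 2.1
```

>>> send_rows --pt "0.02 0 -0.0346 0 0 0 -1" --pt "0.02 0 -0.0346 0 0 0 -1" --pt "0.02 0 -0.0346 0 0 0 -1" --pt "0.02 0 -0.0346 0 0 0 -1" --pt "0.02 0 -0.0346 0 0 0 -1" --pt "0 0 0 0 0 0 -1"

```text
clock: 2.85
tcp_pos: [604.7, 32.2, 133.9]
tool_rot: [3.018, 0.121, 0.805]
force: [0.5, 0.4, 0.2]
width: 1.0
gripper_force: 0.0
```

```bash
python3 - <<'E'
from h import *
save('scene','s2.png',(205,150,325,250),5)
E
```

```text
(no output)
```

View pics/s2.png

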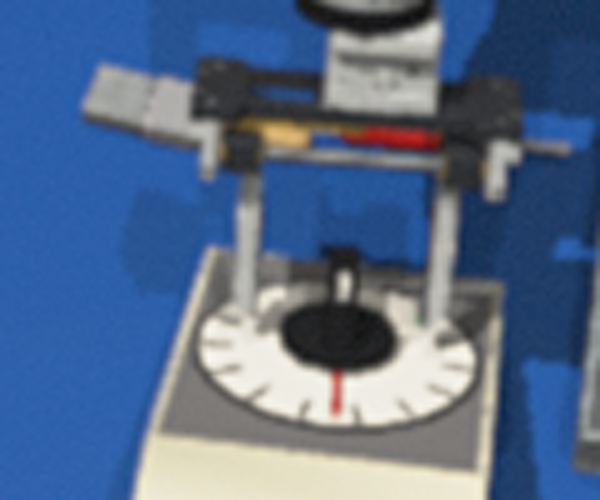

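The open fingers straddle the grip bar: fingers at x≈248 and 437, bar at x≈344, so it is centred. Closing.

>>> send_rows --pt "0 0 0 0 0 0 0.3" --pt "0 0 0 0 0 0 0.5" --pt "0 0 0 0 0 0 0.6" --pt "0 0 0 0 0 0 1" --pt "0 0 0 0 0 0 1" --pt "0 0 0 0 0 0 1" --pt "0 0 0 0 0 0 1" --pt "0 0 0 0 0 0 1" --squeeze 45

```text
clock: 3.9
tcp_pos: [605.3, 33.8, 134.7]
tool_rot: [3.018, 0.124, 0.808]
force: [0.3, -0.9, 0.5]
width: 0.189
gripper_force: 0.0
```

```bash
python3 - <<'E'
from h import *
s=sense();print(s)
E
```

```text
{'clock': 3.9, 'joints': array([-0.00928937,  0.27648525,  1.84667138,  0.0226868 ,  0.49567147,
        1.46227473]), 'qvel': array([ 9.13006308e-04,  8.57386084e-04,  6.86789610e-05, -6.95119552e-07,
        9.70468060e-04, -6.41356105e-04]), 'tau': array([ 1.25674360e-03, -4.78975368e+01, -3.13813055e+01,  4.39819728e-02,
       -1.40289176e+00,  1.05514951e-02]), 'tcp_pos': array([605.27434799,  33.78023156, 134.73751672]), 'tool_rot': array([3.01796897, 0.12405086, 0.80799826]), 'force': array([ 0.3164368 , -0.87451625,  0.51136328]), 'wrist_torque': array([-0.03368762,  0.27631105, -0.01598062]), 'gripper_force': 0.0006885244511067867, 'width': 0.1892714283497584}
```

>>> send_rows --pt "0 0 0 0 0 0 1" --pt "0 0 0 0 0 0 1" --pt "0 0 0 0 0 0 1" --pt "0 0 0 0 0 0 1"

```text
clock: 4.4
tcp_pos: [605.3, 33.2, 134.8]
tool_rot: [3.017, 0.124, 0.808]
force: [-0.4, -6.2, 0.3]
width: 0.169
gripper_force: 45.0
```

>>> send_rows --pt "0.0018 0 -0.003 0 0 0 1" --pt "0.0018 0 -0.003 0 0 0 1" --pt "0.0018 0 -0.003 0 0 0 1" --pt "0.0018 0 -0.003 0 0 0 1" --pt "0 0 0 0 0 0 1" --pt "0 0 0 0 0 0 1"

```text
clock: 5.15
tcp_pos: [608.6, 33.2, 129.3]
tool_rot: [3.017, 0.124, 0.808]
force: [-11.8, -6.7, 11.0]
width: 0.167
gripper_force: 45.0
```

>>> send_rows --pt "0.001 -0.001 -0.0017 0 0 0 1" --pt "0 0 0 0 0 0 1" --pt "0 0 0 -0.02 -0.0002 0.0346 1" --pt "0 0 0 -0.04 -0.0005 0.0693 1" --pt "0 0 0 -0.04 -0.0005 0.0693 1" --pt "0 0 0 -0.04 -0.0005 0.0693 1" --pt "0 0 0 0 0 0 1"

```text
clock: 6.02
tcp_pos: [609.1, 32.6, 129.2]
tool_rot: [2.741, 0.915, 0.737]
force: [-20.6, -6.9, 20.1]
width: 0.169
gripper_force: 45.0
```

```bash
python3 - <<'E'
from h import *
s=sense();print(s['joints'],s['force'],s['wrist_torque'],s['tcp_pos'],s['width'])
print((Rt.from_rotvec(s['tool_rot'])*knobR(np.radians(4)).inv()).as_rotvec())
save('scene','s3.png',(205,150,325,250),5)
E
```

```text
[-0.01099636  0.29231623  1.84122064  0.02233731  0.48486895  0.89845687] [-20.58532243  -6.93019021  20.1427942 ] [-1.47367368  1.80600914 -0.71853549] [609.05187107  32.60765083 129.18950899] 0.16937541991318847
[-0.28226821 -0.0028722   0.48694099]
```

View pics/s3.png

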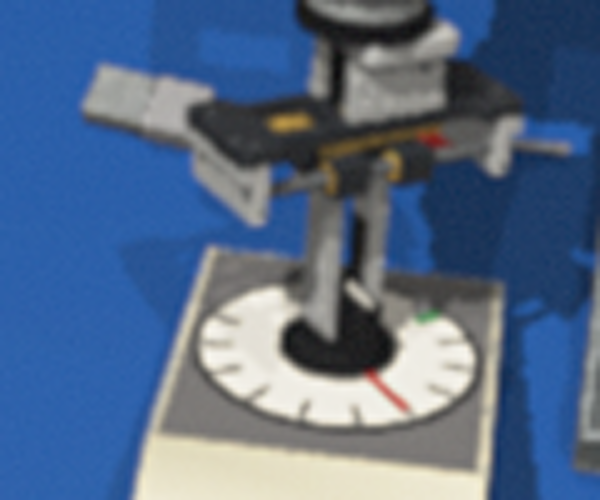

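The pointer follows: it now points to (405,410), turned toward the green mark at (428,316). Continuing.

>>> send_rows --pt "-0.0005 0 0 -0.04 -0.0005 0.0693 1" --pt "0 0 0 -0.04 -0.0005 0.0693 1" --pt "0 0 0 -0.04 -0.0005 0.0693 1" --pt "0 0 0 -0.04 -0.0005 0.0693 1" --pt "0 0 0 -0.04 -0.0005 0.0693 1" --pt "0 0 0 -0.04 -0.0005 0.0693 1" --pt "0 0 0 -0.04 -0.0005 0.0693 1" --pt "0 0 0 -0.04 -0.0005 0.0693 1" --pt "0 0 0 -0.04 -0.0005 0.0693 1" --pt "0 0 0 -0.04 -0.0005 0.0693 1" --pt "0 0 0 0 0 0 1"

```text
clock: 7.45
tcp_pos: [610.0, 32.4, 129.9]
tool_rot: [1.149, 2.388, 0.316]
force: [-8.2, -8.3, 14.0]
width: 0.169
gripper_force: 45.0
```

```bash
cat > st.py <<'E'
from h import *
s=sense();n=np.array([-.5,-.006,.866])
print(s['joints'].round(3),s['force'],'norm',s['force']@n,'tq',s['wrist_torque'],s['wrist_torque']@n,s['tcp_pos'],s['width'])
print((Rt.from_rotvec(s['tool_rot'])*knobR(np.radians(4)).inv()).as_rotvec()@n)
E
python3 st.py
```

```text
[-0.011  0.292  1.841  0.022  0.481 -0.702] [-8.19426723 -8.31076983 14.03366819] norm 16.300154884468906 tq [-1.6972351   0.14620701 -1.01821537] -0.03403420119019028 [610.02311719  32.41091415 129.8627425 ] 0.16887677715916935
2.163055612179238
```

>>> send_rows --pt "0.0005 0 -0.001 -0.02 -0.0002 0.0346 1" --pt "0 0 0 -0.02 -0.0002 0.0346 1" --pt "0 0 0 0 0 0 1"

```text
clock: 7.82
tcp_pos: [610.2, 32.5, 129.9]
tool_rot: [0.954, 2.46, 0.264]
force: [-15.0, -8.6, 23.0]
width: 0.169
gripper_force: 45.7
```

```bash
python3 st.py
```

```text
[-0.011  0.293  1.841  0.023  0.481 -0.86 ] [-15.007213    -8.59024628  22.9549264 ] norm 27.434114241323314 tq [-1.2206741   0.5154151  -1.59689451] -0.7756660842167469 [610.23154585  32.49469358 129.86380683] 0.16897400275008256
2.320078173924251
```

>>> send_rows --pt "0 0 0 -0.01 -0.0001 0.0173 1" --pt "0 0 0 -0.01 -0.0001 0.0173 1" --pt "0 0 0 0 0 0 1"

```text
clock: 8.2
tcp_pos: [610.1, 32.7, 129.8]
tool_rot: [0.855, 2.492, 0.238]
force: [-15.1, -6.6, 21.6]
width: 0.171
gripper_force: 48.5
```

```bash
python3 st.py
```

```text
[-0.011  0.293  1.841  0.024  0.481 -0.939] [-15.0830254   -6.60775931  21.59029916] norm 26.27835832681427 tq [-0.63330575  0.64594194 -1.72745975] -1.183202916401688 [610.12923982  32.73540632 129.76003148] 0.17130203233839034
2.3986947629685225
```

>>> send_rows --pt "-0.002 0 0.0035 0 0 0 1" --pt "-0.002 0 0.0035 0 0 0 1" --pt "-0.002 0 0.0035 0 0 0 1" --pt "-0.0015 0 0.0026 0 0 0 1" --pt "0 0 0 0 0 0 1"

```text
clock: 8.82
tcp_pos: [606.7, 32.8, 135.4]
tool_rot: [0.856, 2.492, 0.238]
force: [2.1, -4.2, 6.0]
width: 0.175
gripper_force: 48.4
```

```bash
python3 st.py
```

```text
[-0.011  0.277  1.846  0.023  0.492 -0.938] [ 2.09652779 -4.19828519  5.98286196] norm 4.158084274570683 tq [-0.54507165 -0.68182068 -1.61876833] -1.1252266260455572 [606.69579372  32.77958022 135.39123435] 0.17526099304392917
2.3981887015315966
```

>>> send_rows --pt "0 0 0 0 0 0 -1" --pt "0 0 0 0 0 0 -1" --pt "0 0 0 0 0 0 -1" --pt "0 0 0 0 0 0 -1" --pt "-0.02 0 0.0346 0 0 0 -1" --pt "-0.02 0 0.0346 0 0 0 -1" --pt "-0.02 0 0.0346 0 0 0 -1" --pt "-0.02 0 0.0346 0 0 0 -1" --pt "-0.02 0 0.0346 0 0 0 -1" --pt "-0.02 0 0.0346 0 0 0 -1"

```text
clock: 10.07
tcp_pos: [545.2, 33.3, 238.3]
tool_rot: [0.854, 2.496, 0.237]
force: [0.3, 0.8, -0.3]
width: 0.997
gripper_force: 0.0
```

```bash
python3 - <<'E'
from h import *
np.set_printoptions(precision=4,suppress=True)
save('scene','s4.png',(215,150,395,280),4.4)
s=sense();print(s['joints'],s['tcp_pos'],s['force'],s['width'],s['clock'])
E
```

```text
[-0.0115  0.0063  1.8861  0.0175  0.7227 -0.9331] [545.1861  33.3534 240.6898] [-0.5309  0.0722  3.1248] 1.0014489632317312 10.125
```

View pics/s4.png

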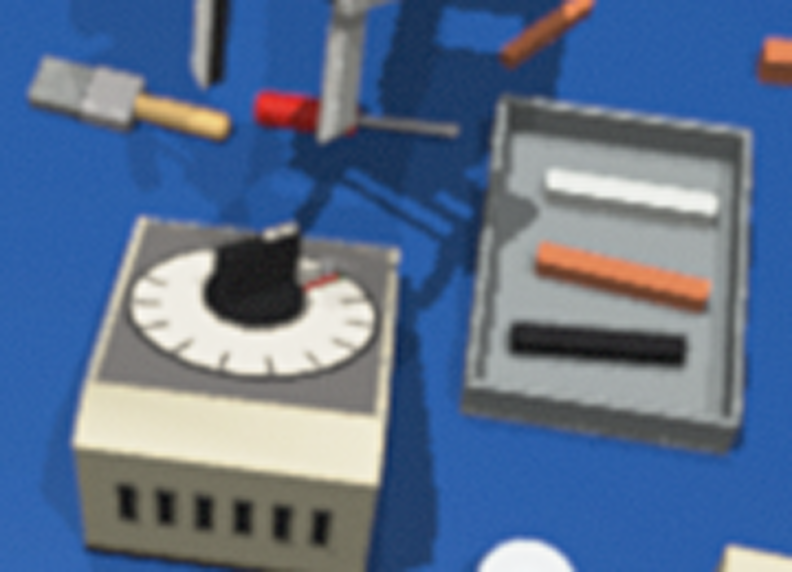

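Red pointer now lies over the green mark at about (325,282), knob sprung out. The bars are undisturbed in the bin, copper at (623,277). Next, the bar.

```bash
python3 - <<'E'
from h import *
np.set_printoptions(precision=4,suppress=True)
plan([512,280.5,200],downR(np.radians(81.5)),10)
plan([512,280.5,200],downR(np.radians(-98.5)),10)
E
```

```text
rot [ 0.2734  0.4792 -1.0345] 0.1172375524046944 joints [-0.01  0.01  1.89  0.02  0.72 -0.93]
10 rows of [-0.0066  0.0494 -0.0081  0.0137  0.024  -0.0517]
rot [-0.5496  0.3136  2.0252] 0.21217340477175325 joints [-0.01  0.01  1.89  0.02  0.72 -0.93]
10 rows of [-0.0066  0.0494 -0.0081 -0.0275  0.0157  0.1013]
```

>>> send_rows --pt "-0.0066 0.0494 -0.0081 0.0137 0.024 -0.0517 0.1" --pt "-0.0066 0.0494 -0.0081 0.0137 0.024 -0.0517 0.1" --pt "-0.0066 0.0494 -0.0081 0.0137 0.024 -0.0517 0.1" --pt "-0.0066 0.0494 -0.0081 0.0137 0.024 -0.0517 0.1" --pt "-0.0066 0.0494 -0.0081 0.0137 0.024 -0.0517 0.1" --pt "-0.0066 0.0494 -0.0081 0.0137 0.024 -0.0517 0.1" --pt "-0.0066 0.0494 -0.0081 0.0137 0.024 -0.0517 0.1" --pt "-0.0066 0.0494 -0.0081 0.0137 0.024 -0.0517 0.1" --pt "-0.0066 0.0494 -0.0081 0.0137 0.024 -0.0517 0.1" --pt "-0.0066 0.0494 -0.0081 0.0137 0.024 -0.0517 0.1" --pt "0 0 0 0 0 0 0.1" --pt "0 0 0 0 0 0 0.1"

```text
clock: 11.62
tcp_pos: [512.7, 279.7, 196.9]
tool_rot: [-2.376, -2.051, -0.001]
force: [0.4, -0.4, -0.7]
width: 0.448
gripper_force: 0.0
```

```bash
python3 - <<'E'
from h import *
np.set_printoptions(precision=4,suppress=True)
plan([512,280.5,19],downR(np.radians(81.5)),6)
s=sense();print(s['width'],s['tcp_pos'])
E
```

```text
rot [-0.0026 -0.0012 -0.0021] 0.0005882099747361313 joints [0.44 0.39 1.45 0.   1.31 0.58]
6 rows of [-0.0002  0.0003 -0.0593 -0.0002 -0.0001 -0.0002]
0.4476621824771229 [512.6988 279.6635 196.9409]
```

>>> send_rows --pt "-0.0002 0.0003 -0.08 -0.0002 -0.0001 -0.0002 0.1" --pt "-0.0002 0.0003 -0.08 -0.0002 -0.0001 -0.0002 0.1" --pt "-0.0002 0.0003 -0.08 -0.0002 -0.0001 -0.0002 0.1" --pt "-0.0002 0.0003 -0.06 -0.0002 -0.0001 -0.0002 0.1" --pt "-0.0002 0.0003 -0.036 -0.0002 -0.0001 -0.0002 0.1" --pt "-0.0002 0.0003 -0.02 -0.0002 -0.0001 -0.0002 0.1" --pt "0 0 0 0 0 0 0.1"

```text
clock: 12.5
tcp_pos: [512.2, 281.1, 19.5]
tool_rot: [-2.381, -2.048, -0.001]
force: [0.1, -0.0, 0.2]
width: 0.451
gripper_force: 0.0
```

>>> send_rows --pt "0 0 0 0 0 0 0.5" --pt "0 0 0 0 0 0 1" --pt "0 0 0 0 0 0 1" --pt "0 0 0 0 0 0 1" --pt "0 0 0 0 0 0 1" --pt "0 0 0 0 0 0 1" --pt "0 0 0 0 0 0 1" --pt "0 0 0 0 0 0 1" --squeeze 40

```text
clock: 13.5
tcp_pos: [512.2, 281.2, 19.7]
tool_rot: [-2.382, -2.047, -0.001]
force: [-1.8, -0.5, 5.9]
width: 0.167
gripper_force: 40.0
```

>>> send_rows --pt "0 0 0.01 0 0 0 1" --pt "0 0 0.03 0 0 0 1" --pt "0 0 0.06 0 0 0 1" --pt "0 0 0.08 0 0 0 1" --pt "0 0 0.08 0 0 0 1" --pt "0 0 0.08 0 0 0 1" --pt "0 0 0.06 0 0 0 1" --pt "0 0 0 0 0 0 1" --pt "0 0 0 0 0 0 1"

```text
clock: 14.62
tcp_pos: [511.5, 280.9, 217.9]
tool_rot: [-2.381, -2.047, 0.002]
force: [-0.0, 0.2, -3.5]
width: 0.167
gripper_force: 40.0
```

```bash
python3 - <<'E'
from h import *
np.set_printoptions(precision=4,suppress=True)
s=sense();print(s['width'],s['tcp_pos'],s['force'],s['gripper_force'])
plan([493.5,-319.3,215],downR(np.radians(78.7)),16)
plan([493.5,-319.3,215],downR(np.radians(78.7)),1)
im=camera('top');h=cv2.cvtColor(im,cv2.COLOR_RGB2HSV)
save('scene','s5.png',(215,100,395,235),4.4)
E
```

```text
0.1670080390824964 [511.5087 280.9134 217.9448] [-0.0448  0.1567 -3.4985] 39.98541176319122
rot [-0.0003 -0.0022 -0.0465] 0.0029084708655091464 joints [0.44 0.37 1.42 0.   1.35 0.59]
16 rows of [-0.0023 -0.075  -0.0004 -0.     -0.0001 -0.0015]
rot [-0.0003 -0.0022 -0.0465] 0.04653553384814634 joints [0.44 0.37 1.42 0.   1.35 0.59]
1 rows of [-0.036  -1.2004 -0.0059 -0.0001 -0.0011 -0.0232]
```

View pics/s5.png

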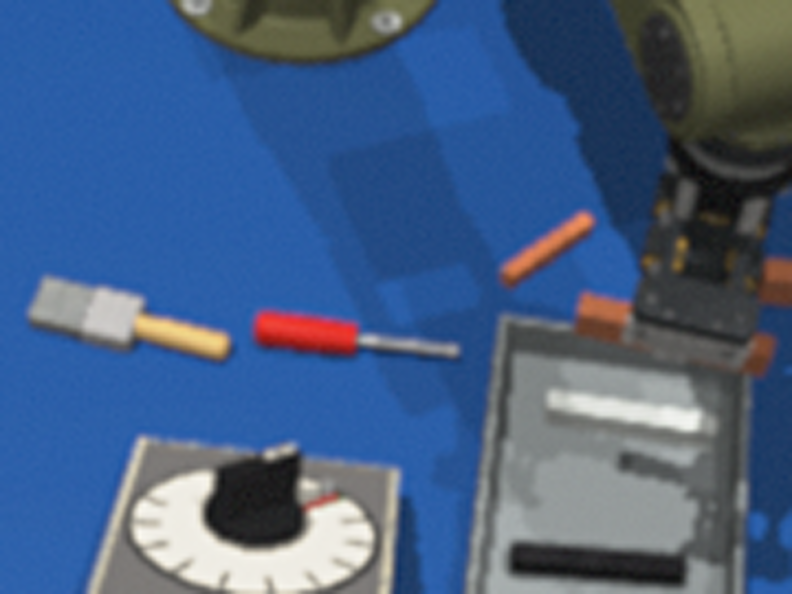

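Bar is gripped level, its ends at about x=578 and 775 in the crop. Comparing this with the expected bar corners.

```bash
python3 - <<'E'
from h import *
s=sense();R=Rt.from_rotvec(s['tool_rot']).as_matrix();c=s['tcp_pos']
for a in(-60,60):
  for b in(-8,8):
    for z in(-14,10):
      p=c+a*R[:,0]+b*R[:,1]+[0,0,z];u=w2px('scene',p);print(a,b,z,((u-[215,100]+.5)*4.4-.5).round())
E
```

```text
-60 -8 -14 [579. 316.]
-60 -8 10 [585. 293.]
-60 8 -14 [574. 336.]
-60 8 10 [580. 313.]
60 -8 -14 [769. 360.]
60 -8 10 [778. 338.]
60 8 -14 [766. 381.]
60 8 10 [774. 359.]
```

>>> send_rows --pt "-0.001 -0.03 0 0 0 0 1" --pt "-0.002 -0.07 0 0 0 -0.002 1" --pt "-0.003 -0.1 0 0 0 -0.002 1" --pt "-0.003 -0.1 0 0 0 -0.002 1" --pt "-0.003 -0.1 0 0 0 -0.002 1" --pt "-0.003 -0.1 0 0 0 -0.002 1" --pt "-0.003 -0.1 0 0 0 -0.002 1" --pt "-0.003 -0.1 0 0 0 -0.002 1" --pt "-0.003 -0.1 0 0 0 -0.002 1" --pt "-0.003 -0.1 0 0 0 -0.002 1" --pt "-0.003 -0.1 0 0 0 -0.002 1" --pt "-0.003 -0.1 0 0 0 -0.002 1"

```text
clock: 16.23
tcp_pos: [494.4, -271.0, 218.8]
tool_rot: [-2.426, -1.993, -0.0]
force: [0.5, 0.3, -3.2]
width: 0.167
gripper_force: 40.0
```

>>> send_rows --pt "-0.002 -0.07 0 0 0 -0.0012 1" --pt "-0.001 -0.03 0 0 0 0 1" --pt "0 0 0 0 0 0 1" --pt "0 0 0 0 0 0 1"

```text
clock: 16.73
tcp_pos: [494.1, -317.8, 219.3]
tool_rot: [-2.427, -1.992, -0.001]
force: [-0.4, -0.2, -3.0]
width: 0.169
gripper_force: 40.0
```

```bash
python3 - <<'E'
from h import *
np.set_printoptions(precision=4,suppress=True)
s=sense();print(s['width'],s['tcp_pos'],s['force'],s['gripper_force'],s['clock'])
plan([493.5,-319.3,85],downR(np.radians(78.7)),1)
# reference support/lip geometry seen from the scene camera
save('scene','s6.png',(120,100,240,220),5)
R=downR(np.radians(78.7)).as_matrix()
for a in(-46,-34,34,46):
  print(a,[((w2px('scene',np.array([493.5,-319.3,58])+a*R[:,0]+b*R[:,1])-[120,100]+.5)*5-.5).round().tolist() for b in(-14,14)])
E
```

```text
0.16946639933040444 [ 494.0826 -317.8202  219.2561] [-0.3847 -0.2416 -2.989 ] 39.98549938201904 16.725
rot [-0.0013 -0.0006 -0.001 ] 0.0017634363769183624 joints [-0.63  0.38  1.4   0.    1.36 -0.44]
1 rows of [-0.0012 -0.003  -0.2685 -0.0007 -0.0003 -0.0005]
-46 [[174.0, 362.0], [155.0, 396.0]]
-34 [[191.0, 367.0], [172.0, 401.0]]
34 [[289.0, 396.0], [270.0, 431.0]]
46 [[306.0, 401.0], [287.0, 436.0]]
```

View pics/s6.png

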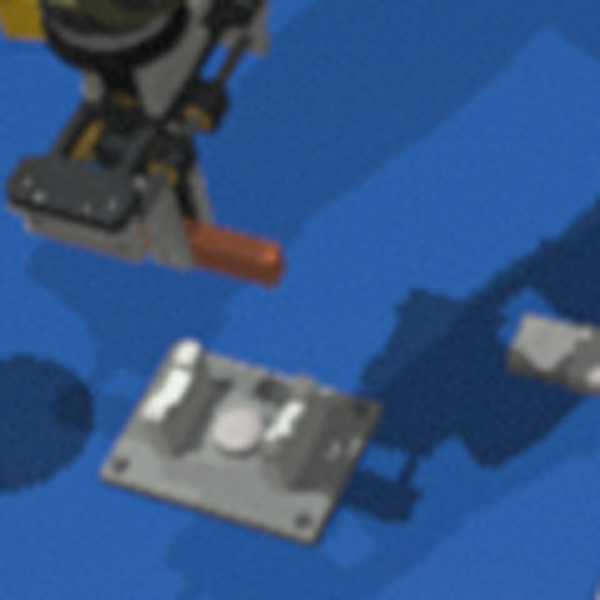

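Cradle seen at (240,430); its lip at (187,350) matches the prediction. Lowering.

>>> send_rows --pt "-0.0012 -0.003 -0.04 -0.0007 -0.0003 -0.0005 1" --pt "0 0 -0.07 0 0 0 1" --pt "0 0 -0.07 0 0 0 1" --pt "0 0 -0.06 0 0 0 1" --pt "0 0 -0.03 0 0 0 1" --pt "0 0 -0.02 0 0 0 1" --pt "0 0 0 0 0 0 1" --pt "0 0 0 0 0 0 1"

```text
clock: 17.77
tcp_pos: [493.8, -320.6, 75.3]
tool_rot: [2.429, 1.99, 0.0]
force: [0.2, -0.4, -3.1]
width: 0.167
gripper_force: 40.0
```

```bash
python3 - <<'E'
from h import *
np.set_printoptions(precision=4,suppress=True)
s=sense();print(s['tcp_pos'],s['force'])
plan([493.5,-319.3,64],downR(np.radians(78.7)),1)
E
```

```text
[ 493.8239 -320.5943   75.2508] [ 0.1569 -0.3798 -3.1265]
rot [0.0012 0.0013 0.0009] 0.002016721780930603 joints [-0.64  0.53  1.54 -0.    1.06 -0.44]
1 rows of [-0.0006  0.0026 -0.0225  0.0006  0.0007  0.0004]
```

>>> send_rows --pt "-0.0006 0.002 -0.006 0 0 0 1" --pt "0 0 -0.005 0 0 0 1" --pt "0 0 -0.004 0 0 0 1" --pt "0 0 -0.002 0 0 0 1" --pt "0 0 -0.002 0 0 0 1" --pt "0 0 0 0 0 0 1"

```text
clock: 18.52
tcp_pos: [493.1, -319.3, 64.8]
tool_rot: [2.43, 1.991, -0.0]
force: [0.6, 0.3, -3.0]
width: 0.168
gripper_force: 40.0
```

>>> send_rows --pt "0 0 -0.001 0 0 0 1" --pt "0 0 -0.001 0 0 0 1" --pt "0 0 0 0 0 0 1"

```text
clock: 18.9
tcp_pos: [493.2, -319.4, 64.7]
tool_rot: [2.43, 1.99, -0.0]
force: [-4.4, 4.0, 9.1]
width: 0.167
gripper_force: 40.0
```

>>> send_rows --pt "0 0 0 0 0 0 0.6" --pt "0 0 0 0 0 0 0.4" --pt "0 0 0 0 0 0 0.1" --pt "0 0 0 0 0 0 0.1" --pt "0 0 0.02 0 0 0 0.1" --pt "0 0 0.06 0 0 0 0.1" --pt "0 0 0.1 0 0 0 0.1" --pt "0 0 0.1 0 0 0 0.1" --pt "-0.06 0 0.05 0 0 0 0.1" --pt "-0.1 0 0 0 0 0 0.1" --pt "-0.1 0 0 0 0 0 0.1" --pt "0 0 0 0 0 0 0.1"

```text
clock: 20.4
tcp_pos: [361.2, -319.5, 230.0]
tool_rot: [2.431, 1.987, -0.0]
force: [0.7, -0.4, -0.2]
width: 0.444
gripper_force: 0.0
```

```bash
python3 - <<'E'
from h import *
save('scene','s7.png',(120,130,300,255),4.4)
R=downR(np.radians(78.7)).as_matrix()
for z in(50,74):
  for a in(-60,60): print(z,a,[((w2px('scene',np.array([493.3,-319.3,z])+a*R[:,0]+b*R[:,1])-[120,130]+.5)*4.4-.5).round().tolist() for b in(-8,8)])
print(sense()['force'])
E
```

```text
50 -60 [[135.0, 194.0], [125.0, 211.0]]
50 60 [[285.0, 239.0], [276.0, 256.0]]
74 -60 [[128.0, 175.0], [118.0, 192.0]]
74 60 [[281.0, 220.0], [271.0, 237.0]]
[ 0.60759369 -0.17634904  0.4471668 ]
```

View pics/s7.png

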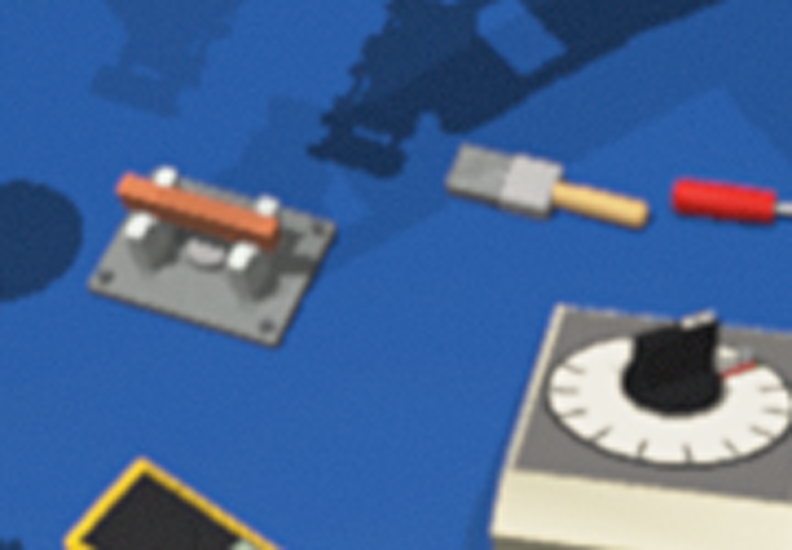

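The bar lies in both notches with its ends at (120,190) and (277,235), as predicted, lips visible on both sides. The pointer is home.

```bash
python3 -c "
from station import *
print(sign_off())"
```

```text
the job is handed in; nothing more can be done
None
```

I turned the peak pointer back to its zero stop, let the knob spring out, laid the copper bar centred in both cradle notches, and handed the job in at about 20 s; sign-off returned no verdict.

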